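Lock the camera lens on its stand and unscrew its cap

TASK

Turn the lens stand's lock collar clockwise by its orange handle post until the post stands at the red locked mark, so that the lens is braced. Then, leaving the collar locked and the lens seated, grip the tight blue cap, unscrew it anticlockwise just until its thread lets go (about a fifth of a turn, 77 degrees), and lift it straight up. Finish while still holding the cap level and steady over the lens with its lower rim about 25 mm clear of the lens front; do not put it down or let go, and leave the tape roll, mug and intercom box alone.

Things in the scene. Friction and masses are not known exactly. Their poses are not given: they have to be found in the camera images.
- stand: Grey round lens stand fixed to the desk, 120 mm across and 20 mm high, standing at a different place and yaw each time. Origin: centre of its underside on the desk; z up, on the lens axis. A tongue with a red stripe (the locked mark) sticks out along its own +x to 115 mm from the axis, 9 mm high.
- locked_mark (a point): Where the top of the handle post must come to be locked: above the red stripe, on the stand's own +x, 88 mm from the lens axis, 72 mm above the desk.
- lock_collar (a joint): Angle of the dark steel lock collar (ring 104 mm across, 21 to 35 mm above the desk) about the vertical lens axis; grows clockwise seen from above. Starts unlocked somewhere between 0 and 0.45 rad; the locked mark is at 1.047 rad; the collar can be pushed past it to 1.35. At angle q the post stands at 1.047 - q anticlockwise from the stand's +x. It turns stiffly (0.15 N m) and stays where left. Locked, its two claws lie over the lens's foot ears and hold the lens down.
- collar_post (a point): Centre of the top of the collar's orange handle post: an upright round post 12 mm in diameter, its top 72 mm above the desk and 88 mm from the lens axis; it stands on a 12 mm wide radial arm whose top is 33 mm above the desk. Moves on a circle about the lens axis.
- lens: Black camera lens standing upright, loose, in the stand's keyed seat (it cannot turn there but can be lifted out while unlocked). Origin: centre of its underside, 20 mm above the desk; z up along its axis. Barrel 64 mm across up to 42 mm above its origin, then 51 mm across up to 70 mm, where the cap's rim rests. 0.44 to 0.72 kg.
- lens_front (a point): Centre of the lens's front face, on its axis, 80 mm above the lens's origin (100 mm above the desk): the highest point of the lens, inside the cap while the cap is on.
- cap: Blue ribbed round screw cap, 54 mm outside diameter (55 over the ribs), 22 mm high, 40 to 85 g, with a white bar on its top. Origin: centre of its lower rim, z up; screwed on, that is 90 mm above the desk (10 mm below lens_front), the cap's top 112 mm above the desk. Nothing lies around it down to 62 mm above the desk but the slimmer barrel.
- cap_thread (a joint): Angle by which the cap has been unscrewed, in rad, anticlockwise from above: the brass thread ring inside the cap that turns with it. 0 screwed tight. Turning takes about 0.3 N m all the way and does not raise the cap. Below about 1.15 the thread holds the cap down; from 1.2 to 1.5 it is free to be lifted straight up; beyond 1.6 it catches in the next thread. After the cap is lifted the ring stays where it was.
- tape_roll: Bystander: green roll of tape lying flat, 90 mm across, 30 mm high. Origin: centre of its underside.
- mug: Bystander: white mug, 80 mm across, 90 mm high, with a handle. Origin: centre of its underside.
- intercom: Bystander: grey intercom box, 75 x 105 x 36 mm, two black knobs and a red button on top. Origin: centre of its underside.
Things that resemble listed ones, but are neither listed nor needed, are in the scene too. Leave any turquoise look-alike of the cap alone. Of the things that look like the lens, the larger one is meant.

How it is judged:
By the outcome, as a careful person would: the job done as asked, in the order asked, and still so for the second after the job is handed in, while the arm keeps its last pose, push and grip.
It also fails if it takes over 48 s, if anything falls off the work surface, if the arm or the gripper's body presses on something with over 40 N, if the wrist force passes 120 N, or if a joint passes its speed limit or range.

ROBOT

A 6-joint arm with a two-finger parallel gripper is mounted at the origin on the work surface. World frame = base frame: x ahead of the robot, y to its left, z up, the work surface at z = 0. Lengths are in m, angles in rad, forces in N, time in s.
With the tool pointing down it reaches from about 0.4 to 0.925 m from the base axis. Payload 3.4 kg.
Tool frame: the origin (TCP) lies between the finger pads; the fingertips stand 11 mm ahead of it and the grasp point (between the pads) lies 8 mm behind it (ctrl.tcp_to_tips is the z of the fingertips in the tool frame, in m); z points along the fingers, x is the direction in which the jaws open and shut, and the axes are right-handed (so a half turn about z gives the same grasp; the last joint's range is limited). The gripper opens to 85 mm and grips with 20 to 120 N. Pads are 22 mm wide; open, the fingers measure 114 mm over their backs; the gripper's body (76 mm by 85 mm) begins 54 mm behind the grasp point. The pads swing forward as they close: fully open they stand 13 mm farther back than shut.
Start: joints at [1.27, 0.307, 1.506, -0, 1.328, -0.073], TCP at [0.13, 0.56, 0.242] pointing down, gripper open.
Joint ranges: [-3.12, 3.12], [-1.05, 2.28], [0.14, 2.33], [-1.42, 4.57], [0.1, 2.73], [-2.68, 2.68]. Speed limits (rad/s): [2.57, 2.57, 3.14, 3.14, 3.14, 3.14].

INTERFACE

Orientations are given as a unit quaternion [x, y, z, w].
In Python, from station import ctrl gives the robot as it stands.
- The arm moves only by the tool play_rows, never from a script. Its argument "rows" is a list of rows, each an object with "linear": the shift along the tool's x, y, z in m, a list of three; "twist": the turn, a rotation vector about the tool's x, y, z in rad, a list of three; "gripper": the opening, from 0 (shut) to 1 (fully open). A call has 1 to 12 rows; each row shifts and turns the commanded pose from where the row before left it, along the tool's axes as they then stand; what a row does not reach is not made up. A row lasts 1/10 s, in which the tool goes at most 50 mm and 8.59 degrees, less where a joint would pass 70% of its speed; a pose out of reach is approached as far as the arm can. A call is refused whole if a number of a shift passes 0.05 or a number of a turn 0.15, either way. A call with a gripper value outside its range is refused whole. The fingers move at their own pace and stop on an object; "newtons" is the grip in N (left out, the last holds). Time passes only in rows, so rows that do not move let the fingers close. It gives the time, the measured TCP pose, the force and the opening at its end, in the units of the state.
- ctrl.read_state(): the state, without advancing time (a new reading comes with each control period).
- ctrl.get_image(name): name is "scene" or "top" or "wrist"; returns the picture (480x640x3 uint8, red, green, blue); there is no depth.
- ctrl.calibration(name): a dict with "intrinsics" (3x3 intrinsics, pixels), "k1" (the pictures are not rectified: a ray, as slopes to the right and down, at radius r is drawn at 1 + k1 r^2 times it, then the intrinsics apply), "eye" and "attitude" of the camera in the world; the wrist camera has in their place "tool_from_camera" (4x4, takes a point from camera to tool coordinates, whose origin is the TCP and whose axes are the tool frame's). Camera axes: x right, y up, looking along -z (the intrinsics and any distortion apply to the point x, -y, -z); pixel columns grow to the right and rows downward; lengths in m; the calibration is good to about 2 mm. A picture is of the moment at which its call begins: read the wrist's pose just before it. calibration takes no time and is no camera call.
- ctrl.finish_job(): hands the job in, once; it reports no verdict.
The state is a dict: "time": time; "q": joint angles; "dq": joint speeds; "effort": joint torques, N m; "position": TCP position; "eef_rot": TCP orientation; "wrist_force": force on the tool from outside, world axes, zero at the start; "wrist_torque": the same for the moment, N m; "width": opening from 0.0 (shut) to 1.0 (fully open).
Only numpy, scipy, OpenCV 4.12 (cv2) and the standard library are available. Lean on these libraries where they do the work, as an engineer would, in place of code of your own. Each camera call takes 0.05 s, during which the arm holds its last target. There are 200 camera calls.

## Working session

There is one attempt and no reset: what is moved stays moved. The work goes in short steps, Python scripts to look and compute and a tool call to move; the robot and the scene stay as the last step left them, time stands still between calls to the robot, and variables do not carry over. Pictures are saved under pics/ and viewed, about 8 in all and at most 12, crops included, and the job is handed in when it is done.

Besides the shell and the picture viewer there is one more tool, called in YAML: its name, and indented under it one key for each argument. play_rows: Moves the arm, as the interface text tells. Its arguments: {"type":"object","properties":{"rows":{"type":"array"},"newtons":{"type":"number"}},"required":["rows"]}

```bash
ls; mkdir -p pics; python3 - <<'E'
from station import ctrl
import cv2
print(ctrl.read_state())
for n in ("scene","top","wrist"):
    print(n,ctrl.calibration(n))
for n in ("scene","top"):
    cv2.imwrite(f"pics/{n}0.png",ctrl.get_image(n)[:,:,::-1])
E
```

```text
pics
{'time': 0.0, 'q': array([ 1.26948674e+00,  3.07539946e-01,  1.50770125e+00, -8.35614805e-06,
        1.32839119e+00, -7.35118751e-02]), 'dq': array([ 0.00041874, -0.00052184,  0.00085927,  0.00031456,  0.00040565,
        0.00068956]), 'effort': array([ 2.91487613e-04, -4.57561791e+01, -2.51907796e+01, -1.19778706e-04,
        1.32628076e-02,  7.56355746e-06]), 'position': array([0.12968177, 0.55947677, 0.24138944]), 'eef_rot': array([ 7.82888704e-01,  6.22160942e-01, -8.40608388e-04,  5.77517224e-04]), 'wrist_force': array([ 0.07997215,  0.25221866, -0.19529319]), 'wrist_torque': array([ 0.01596268,  0.01242851, -0.01983304]), 'width': 0.9954215116322863}
scene {'intrinsics': array([[480.97618479,   0.        , 325.20160551],
       [  0.        , 480.97618479, 241.98971183],
       [  0.        ,   0.        ,   1.        ]]), 'k1': -0.0920258502384308, 'eye': array([ 1.06920044, -0.6868425 ,  0.76577201]), 'attitude': array([0.41115364, 0.14321823, 0.3151141 , 0.84329374])}
top {'intrinsics': array([[435.16686899,   0.        , 321.20470603],
       [  0.        , 435.16686899, 237.10199247],
       [  0.        ,   0.        ,   1.        ]]), 'k1': -0.07606435477982283, 'eye': array([0.36118448, 0.00907305, 1.20466008]), 'attitude': array([-0.04779969,  0.04826981,  0.70809408, -0.70284279])}
wrist {'intrinsics': array([[381.2066693 ,   0.        , 318.0803667 ],
       [  0.        , 381.2066693 , 244.57079803],
       [  0.        ,   0.        ,   1.        ]]), 'k1': -0.06979687553650393, 'tool_from_camera': array([[ 9.99999643e-01,  4.27811049e-04,  7.28185915e-04,
         5.53525077e-04],
       [ 6.30095426e-04, -9.52041750e-01, -3.05967496e-01,
        -7.85865831e-02],
       [ 5.62367118e-04,  3.05967846e-01, -9.52041680e-01,
        -1.31685391e-01],
       [ 0.00000000e+00,  0.00000000e+00,  0.00000000e+00,
         1.00000000e+00]])}
```

View pics/top0.png

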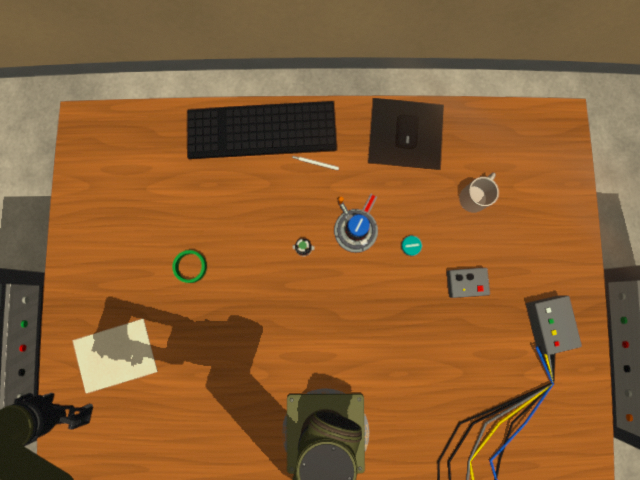

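View pics/scene0.png

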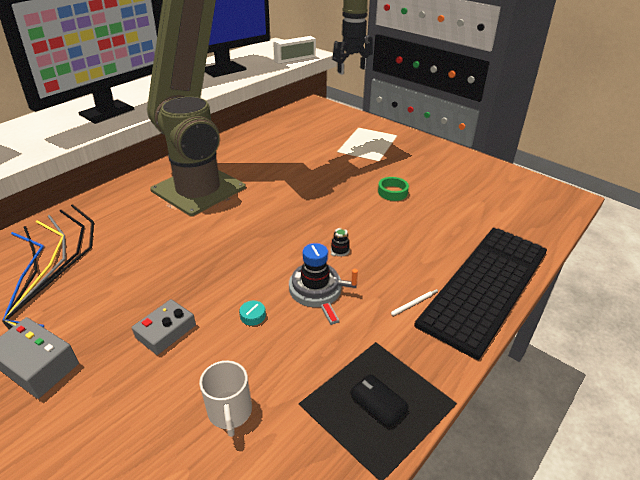

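Seen so far (2 pictures). In the top view the blue cap on the larger lens is at (358,225), and at (315,252) in the scene view. The turquoise look-alike is at (412,245), and the smaller lens at (303,246). The orange post is at (340,199) and the red stripe at (370,203). I choose the blue cap and its stand. Next I measure them from the two views and make a close crop.

```bash
cat > h.py <<'E'
from station import ctrl
import numpy as np, cv2
from scipy.spatial.transform import Rotation as R
def cam(name,st=None):
    c=ctrl.calibration(name)
    if 'eye' in c: return c['intrinsics'],c['k1'],np.array(c['eye']),R.from_quat(c['attitude']).as_matrix()
    T=c['tool_from_camera']; Rt=R.from_quat(st['eef_rot']).as_matrix()
    return c['intrinsics'],c['k1'],st['position']+Rt@T[:3,3],Rt@T[:3,:3]
def ray(cm,uv):
    K,k1,e,A=cm
    d=np.array([(uv[0]-K[0,2])/K[0,0],(uv[1]-K[1,2])/K[1,1]]); u=d.copy()
    for _ in range(20): u=d/(1+k1*(u@u))
    v=A@np.array([u[0],-u[1],-1]); return e,v/np.linalg.norm(v)
def plane(cm,uv,z):
    e,v=ray(cm,uv); return e+v*(z-e[2])/v[2]
def tri(rs):
    M=sum(np.eye(3)-np.outer(v,v) for e,v in rs); b=sum((np.eye(3)-np.outer(v,v))@e for e,v in rs)
    p=np.linalg.solve(M,b); return p,[round(1000*np.linalg.norm(np.cross(p-e,v)),1) for e,v in rs]
HSV={'blue':((100,150,60),(125,255,255)),'orange':((7,200,150),(14,255,255)),'red':((174,150,80),(180,255,255)),'red2':((0,200,80),(4,255,255))}
def blobs(img,col,roi=None,amin=8):
    m=cv2.inRange(cv2.cvtColor(img,cv2.COLOR_RGB2HSV),*HSV[col])
    if roi: z=np.zeros_like(m); a,b,c,d=roi; z[b:d,a:c]=m[b:d,a:c]; m=z
    n,l,s,c=cv2.connectedComponentsWithStats(m)
    return [(s[i].tolist(),c[i].round(1).tolist()) for i in range(1,n) if s[i][4]>=amin],l
E
python3 - <<'E'
from h import *
im={n:cv2.imread(f'pics/{n}0.png')[:,:,::-1].copy() for n in('scene','top')}
roi={'scene':(270,220,380,340),'top':(300,170,400,270)}
for n in im:
    for c in HSV: print(n,c,blobs(im[n],c,roi[n])[0])
hs={n:cv2.cvtColor(im[n],cv2.COLOR_RGB2HSV) for n in im}
print(hs['top'][196:202,337:343,:].tolist()[0], hs['scene'][270:285,354].tolist(), hs['top'][203,368:373].tolist())
a,b,c,d=roi['top']; A=cv2.resize(im['top'][b:d,a:c],(390,390),interpolation=cv2.INTER_CUBIC)
a,b,c,d=roi['scene']; B=cv2.resize(im['scene'][b:d,a:c],(357,390),interpolation=cv2.INTER_CUBIC)
cv2.imwrite('pics/crop1.png',np.hstack([A,B])[:,:,::-1])
E
```

```text
scene blue [([303, 244, 25, 23, 435], [314.7, 255.2])]
scene orange [([352, 272, 5, 13, 53], [353.8, 277.8])]
scene red []
scene red2 [([305, 276, 6, 4, 8], [307.9, 277.8]), ([323, 304, 13, 17, 81], [329.5, 312.1])]
top blue [([347, 214, 22, 23, 326], [358.0, 225.2])]
top orange [([300, 170, 100, 100, 5120], [344.4, 222.5]), ([372, 170, 10, 12, 40], [376.4, 174.8]), ([382, 170, 18, 11, 65], [392.0, 173.5]), ([388, 179, 3, 5, 8], [388.9, 180.8]), ([393, 181, 4, 7, 14], [394.9, 184.0]), ([383, 186, 5, 4, 9], [384.8, 187.6]), ([384, 191, 6, 6, 14], [386.8, 193.6])]
top red []
top red2 [([365, 195, 10, 16, 48], [369.4, 202.9])]
[[14, 199, 163], [14, 202, 149], [14, 214, 157], [14, 222, 178], [14, 226, 186], [14, 207, 179]] [[14, 191, 255], [15, 188, 255], [11, 201, 246], [11, 207, 161], [10, 203, 175], [10, 197, 179], [10, 204, 176], [10, 208, 175], [10, 202, 178], [10, 206, 177], [10, 204, 179], [10, 204, 179], [10, 205, 179], [10, 212, 177], [11, 210, 189]] [[3, 214, 198], [2, 255, 210], [3, 255, 211], [2, 195, 197], [6, 116, 165]]
```

View pics/crop1.png

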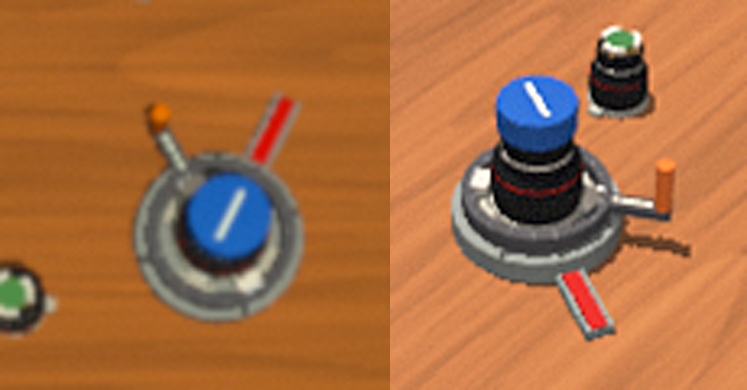

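The crop confirms the choice: the blue cap with a white bar sits on the larger lens. The orange post is anticlockwise of the red stripe in the top view. In full-picture pixels, the cap top is at (358.7,224.9) in top and (315.3,252) in scene. The post top is at (340.5,199) in top and (354.7,270.2) in scene.

```bash
python3 - <<'E'
from h import *
T,S=cam('top'),cam('scene')
cap=tri([ray(T,(358.2,224.9)),ray(S,(315.3,252))]); post=tri([ray(T,(340.5,199)),ray(S,(354.7,270.2))])
red=tri([ray(T,(369.4,202.9)),ray(S,(329.5,312.1))])
print(cap,post,red)
for uv,z,n in (((358.2,224.9),.112,'cap'),((340.5,199),.072,'post'),((369.4,202.9),.009,'red'),((356,230.5),.02,'stand')): print(n,plane(T,uv,z))
for uv,z,n in (((315.3,252),.112,'cap'),((354.7,270.2),.072,'post'),((329.5,312.1),.009,'red')): print(n,plane(S,uv,z))
E
```

```text
(array([ 0.54294238, -0.08665105,  0.10558573]), [np.float64(0.8), np.float64(0.8)]) (array([ 0.61934487, -0.04383228,  0.06976397]), [np.float64(1.0), np.float64(1.0)]) (array([ 0.62145543, -0.1283211 ,  0.00680732]), [np.float64(0.4), np.float64(0.4)])
cap [ 0.54131977 -0.08662277  0.112     ]
post [ 0.61808769 -0.04436644  0.072     ]
red [ 0.62066441 -0.12835703  0.009     ]
stand [ 0.54089943 -0.08831205  0.02      ]
cap [ 0.54857236 -0.09190978  0.112     ]
post [ 0.62142224 -0.04513177  0.072     ]
red [ 0.62303647 -0.12961931  0.009     ]
```

play_rows:
  rows:
    - {"linear": [-0.03, 0.038, 0], "twist": [0, 0, 0], "gripper": 0.5}
    - {"linear": [-0.03, 0.038, 0], "twist": [0, 0, 0], "gripper": 0.5}
    - {"linear": [-0.03, 0.038, 0], "twist": [0, 0, 0], "gripper": 0.5}
    - {"linear": [-0.03, 0.038, 0], "twist": [0, 0, 0], "gripper": 0.5}
    - {"linear": [-0.03, 0.038, 0], "twist": [0, 0, 0], "gripper": 0.5}
    - {"linear": [-0.03, 0.038, 0], "twist": [0, 0, 0], "gripper": 0.5}
    - {"linear": [-0.03, 0.038, 0], "twist": [0, 0, 0], "gripper": 0.5}
    - {"linear": [-0.03, 0.038, 0], "twist": [0, 0, 0], "gripper": 0.5}
    - {"linear": [-0.03, 0.038, 0], "twist": [0, 0, 0], "gripper": 0.5}
    - {"linear": [-0.03, 0.038, 0], "twist": [0, 0, 0], "gripper": 0.5}
    - {"linear": [-0.03, 0.038, 0], "twist": [0, 0, 0], "gripper": 0.5}
    - {"linear": [-0.03, 0.038, 0], "twist": [0, 0, 0], "gripper": 0.5}

```text
time: 1.3
position: [0.4934, 0.1046, 0.2421]
eef_rot: [0.783, 0.622, -0.0, -0.0]
wrist_force: [1.4, 1.2, 0.1]
width: 0.501
```

play_rows:
  rows:
    - {"linear": [-0.03, 0.038, 0], "twist": [0, 0, 0.149], "gripper": 0.5}
    - {"linear": [0, 0, 0], "twist": [0, 0, 0.149], "gripper": 0.5}
    - {"linear": [0, 0, 0], "twist": [0, 0, 0.149], "gripper": 0.5}
    - {"linear": [0, 0, 0], "twist": [0, 0, 0.149], "gripper": 0.5}
    - {"linear": [0, 0, 0], "twist": [0, 0, 0.149], "gripper": 0.5}
    - {"linear": [0, 0, 0], "twist": [0, 0, 0.149], "gripper": 0.5}
    - {"linear": [0, 0, 0], "twist": [0, 0, 0.149], "gripper": 0.5}
    - {"linear": [0, 0, 0], "twist": [0, 0, 0.149], "gripper": 0.5}
    - {"linear": [0, 0, 0], "twist": [0, 0, 0.149], "gripper": 0.5}
    - {"linear": [0, 0, 0], "twist": [0, 0, 0.149], "gripper": 0.5}
    - {"linear": [0, 0, 0], "twist": [0, 0, 0.149], "gripper": 0.5}
    - {"linear": [0, 0, 0], "twist": [0, 0, 0.149], "gripper": 0.5}

```text
time: 2.5
position: [0.5226, 0.0686, 0.2418]
eef_rot: [0.975, -0.224, -0.001, 0.0]
wrist_force: [0.6, -0.8, -0.1]
width: 0.501
```

play_rows:
  rows:
    - {"linear": [0, 0, 0], "twist": [0, 0, 0.149], "gripper": 0.5}
    - {"linear": [0, 0, 0], "twist": [0, 0, 0.149], "gripper": 0.5}
    - {"linear": [0, 0, 0], "twist": [0, 0, 0.149], "gripper": 0.5}
    - {"linear": [0, 0, 0], "twist": [0, 0, 0.149], "gripper": 0.5}
    - {"linear": [0.036, -0.007, 0], "twist": [0, 0, 0.015], "gripper": 0.5}
    - {"linear": [0.036, -0.007, 0], "twist": [0, 0, 0], "gripper": 0.5}
    - {"linear": [0, 0, 0], "twist": [0, 0, 0], "gripper": 0.5}

```text
time: 3.2
position: [0.5741, 0.0102, 0.2419]
eef_rot: [0.863, -0.505, 0.001, 0.0]
wrist_force: [-0.3, 1.1, 0.2]
width: 0.504
```

```bash
python3 - <<'E'
from h import *
import pickle
st=ctrl.read_state(); im=ctrl.get_image('wrist'); cv2.imwrite('pics/w1.png',im[:,:,::-1]); pickle.dump(st,open('w1.pkl','wb'))
print(st['position'],st['q'])
E
```

```text
[0.57410488 0.01024895 0.24189179] [-0.05458559  0.30491724  1.51034928 -0.0018438   1.32404875  1.00443055]
```

play_rows:
  rows:
    - {"linear": [0.036, -0.007, 0], "twist": [0, 0, 0], "gripper": 0.5}
    - {"linear": [0.036, -0.007, 0], "twist": [0, 0, 0], "gripper": 0.5}
    - {"linear": [0, 0, 0], "twist": [0, 0, 0], "gripper": 0.5}

```text
time: 3.55
position: [0.6209, -0.045, 0.2417]
eef_rot: [0.863, -0.505, 0.001, 0.0]
wrist_force: [0.1, -0.1, 0.3]
width: 0.494
```

```bash
python3 - <<'E'
from h import *
import pickle
st=ctrl.read_state(); im=ctrl.get_image('wrist'); cv2.imwrite('pics/w2.png',im[:,:,::-1]); pickle.dump(st,open('w2.pkl','wb'))
print(st['position'],st['q'])
a=cv2.resize(cv2.imread('pics/w1.png'),(400,300)); b=cv2.resize(im[:,:,::-1],(400,300)); cv2.imwrite('pics/w12.png',np.hstack([a,b]))
E
```

```text
[ 0.62091494 -0.04502569  0.24174455] [-1.39479291e-01  3.72458490e-01  1.40517905e+00 -1.31721293e-03
  1.36232952e+00  9.18994970e-01]
```

View pics/w12.png

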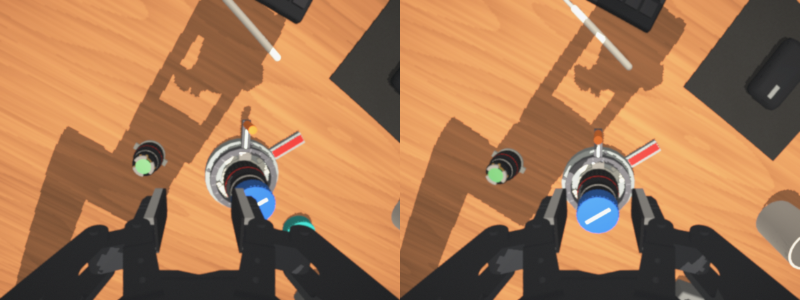

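The left half is the first wrist place and the right half the second. In the second, full scale, the post is near (318,277), the cap near (317,343) and the red stripe near (408,245). I triangulate with all four views.

```bash
python3 - <<'E'
from h import *
import pickle
HSV['orange']=((4,165,120),(13,255,255)); HSV['red2']=((0,120,120),(5,255,255)); HSV['blue']=((100,120,60),(125,255,255))
for n,rp in (('w1',(370,180,430,240)),('w2',(300,195,340,250))):
    im=cv2.imread(f'pics/{n}.png')[:,:,::-1].copy()
    print(n,'blue',blobs(im,'blue',None,100)[0],'or',blobs(im,'orange',rp,10)[0],'red',blobs(im,'red2',(420,190,640,280) if n=='w1' else (400,190,560,280),50)[0])
    a,b,c,d=rp; 
im=cv2.imread('pics/w2.png'); im1=cv2.imread('pics/w1.png')
cv2.imwrite('pics/c2.png',np.hstack([cv2.resize(im1[160:260,350:450],(400,400),interpolation=2),cv2.resize(im[180:280,270:370],(400,400),interpolation=2)]))
E
```

```text
w1 blue [([376, 287, 64, 65, 1811], [414.6, 312.0])] or [([390, 193, 17, 15, 128], [396.5, 199.3])] red [([436, 216, 50, 35, 568], [460.4, 233.4])]
w2 blue [([283, 302, 67, 71, 3400], [316.0, 336.2])] or [([309, 208, 16, 22, 274], [316.6, 219.3])] red [([400, 229, 15, 18, 158], [405.9, 237.0])]
```

View pics/c2.png

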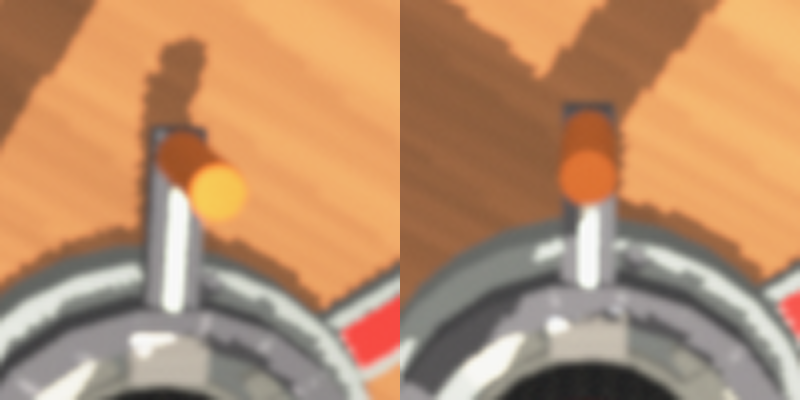

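```bash
python3 - <<'E'
from h import *
import pickle
s1,s2=[pickle.load(open(f'w{i}.pkl','rb')) for i in(1,2)]
W1,W2,T,S=cam('wrist',s1),cam('wrist',s2),cam('top'),cam('scene')
L={'post':[((404.3,208),W1),((317,224.3),W2),((340.5,199),T),((354.7,270.2),S)],
'cap':[((407,318),W1),((316.5,339),W2),((358.2,224.9),T),((315.3,252),S)],
'red':[((460.4,233.4),W1),((369.4,202.9),T),((329.5,312.1),S)]}
Z={'post':.072,'cap':.112,'red':.009}
for k,v in L.items():
    print(k,*tri([ray(c,u) for u,c in v])); print('  wr',tri([ray(c,u) for u,c in v[:2]])[0],[plane(c,u,Z[k])[:2].round(4).tolist() for u,c in v])
E
```

```text
post [ 0.61937864 -0.0444454   0.07045036] [np.float64(0.4), np.float64(0.4), np.float64(0.9), np.float64(1.3)]
  wr [ 0.61935479 -0.04474206  0.07088417] [[0.6194, -0.0444], [0.6196, -0.0446], [0.6181, -0.0444], [0.6214, -0.0451]]
cap [ 0.54434967 -0.08656474  0.10442223] [np.float64(3.7), np.float64(0.9), np.float64(1.9), np.float64(1.5)]
  wr [ 0.54952714 -0.08297315  0.1126143 ] [[0.5509, -0.0816], [0.5474, -0.0846], [0.5413, -0.0866], [0.5486, -0.0919]]
red [ 0.62125829 -0.12850439  0.00715575] [np.float64(0.5), np.float64(0.2), np.float64(0.7)]
  wr [ 0.62087644 -0.12846639  0.0079545 ] [[0.6209, -0.1279], [0.6207, -0.1284], [0.623, -0.1296]]
```

The wrist views put the post top at (0.6194, -0.0446, 0.071), and all the views agree within about 1 mm. I descend on it and grip.

play_rows:
  newtons: 20
  rows:
    - {"linear": [-0.001, 0.001, 0.045], "twist": [0, 0, 0], "gripper": 0.5}
    - {"linear": [0, 0, 0.045], "twist": [0, 0, 0], "gripper": 0.5}
    - {"linear": [0, 0, 0.045], "twist": [0, 0, 0], "gripper": 0.5}
    - {"linear": [0, 0, 0.04], "twist": [0, 0, 0], "gripper": 0.5}
    - {"linear": [0, 0, 0.014], "twist": [0, 0, 0], "gripper": 0.3}
    - {"linear": [0, 0, 0], "twist": [0, 0, 0], "gripper": 0}
    - {"linear": [0, 0, 0], "twist": [0, 0, 0], "gripper": 0}
    - {"linear": [0, 0, 0], "twist": [0, 0, 0], "gripper": 0}

```text
time: 4.4
position: [0.6157, -0.0417, 0.0524]
eef_rot: [0.864, -0.504, -0.002, 0.001]
wrist_force: [0.1, -1.2, -21.3]
width: 0.129
```

```bash
python3 - <<'E'
from h import *
st=ctrl.read_state(); print(st['time'],st['position'],st['width'],st['wrist_force'],st['wrist_torque'],R.from_quat(st['eef_rot']).as_matrix()[:2,0])
E
```

```text
4.4 [ 0.61566939 -0.04166444  0.05235968] 0.1285859750204004 [  0.07693968  -1.20186661 -21.34099397] [-0.14874809  0.00144462  0.01350399] [ 0.49249995 -0.87030961]
```

play_rows:
  rows:
    - {"linear": [0, 0, 0], "twist": [0, 0, 0], "gripper": 0}
    - {"linear": [0, 0, 0], "twist": [0, 0, 0], "gripper": 0}

```text
time: 4.6
position: [0.6157, -0.0417, 0.0524]
eef_rot: [0.864, -0.504, -0.002, 0.0]
wrist_force: [-0.8, 0.7, -23.4]
width: 0.128
```

```bash
python3 - <<'E'
from h import *
st=ctrl.read_state(); print(st['time'],st['position'],st['width'],st['wrist_force'],st['wrist_torque'],R.from_quat(st['eef_rot']).as_matrix()[:2,0])
im=ctrl.get_image('wrist')
cv2.imwrite('pics/w3.png',im[:,:,::-1])
E
```

```text
4.6 [ 0.61566558 -0.04165603  0.05236745] 0.12787039620162954 [ -0.81255318   0.68302541 -23.40851505] [-0.02130607  0.22206517  0.0161891 ] [ 0.49225877 -0.87044544]
```

View pics/w3.png

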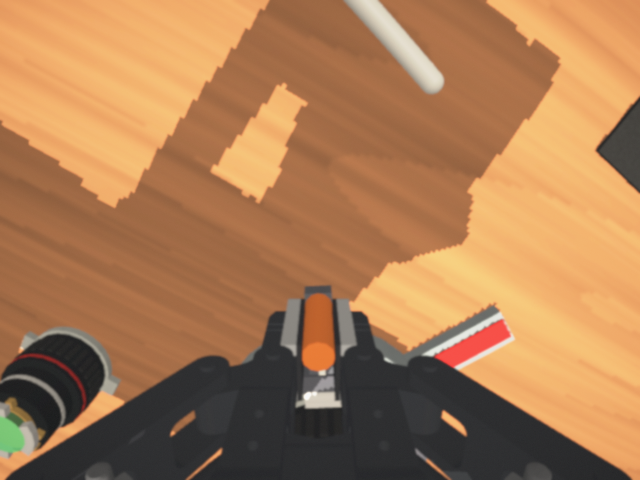

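Picture 6: the post at (318,330) is held between the pads and the red stripe is at (475,340). The hand moved about 4 mm anticlockwise on closing, but the grip is firm. I turn the collar clockwise along its arc, then check the post's place.

play_rows:
  newtons: 25
  rows:
    - {"linear": [0.009, 0.0005, 0.001], "twist": [0, 0, 0.104], "gripper": 0}
    - {"linear": [0.009, 0.0005, 0], "twist": [0, 0, 0.104], "gripper": 0}
    - {"linear": [0.009, 0.0005, 0], "twist": [0, 0, 0.104], "gripper": 0}
    - {"linear": [0.009, 0.0005, 0], "twist": [0, 0, 0.104], "gripper": 0}
    - {"linear": [0.009, 0.0005, 0], "twist": [0, 0, 0.104], "gripper": 0}
    - {"linear": [0.009, 0.0005, 0], "twist": [0, 0, 0.104], "gripper": 0}
    - {"linear": [0.009, 0.0005, 0], "twist": [0, 0, 0.104], "gripper": 0}
    - {"linear": [0.009, 0.0005, 0], "twist": [0, 0, 0.104], "gripper": 0}
    - {"linear": [0, 0, 0], "twist": [0, 0, 0], "gripper": 0}

```text
time: 5.55
position: [0.6252, -0.1128, 0.0524]
eef_rot: [-0.586, 0.81, -0.001, 0.001]
wrist_force: [2.9, -0.8, -23.3]
width: 0.131
```

```bash
python3 - <<'E'
from h import *
st=ctrl.read_state(); X=R.from_quat(st['eef_rot']).as_matrix()[:2,0]
print(st['time'],st['position'],st['width'],st['wrist_force'],X,np.degrees(np.arctan2(X[1],X[0])))
d=st['position'][:2]-[.5425,-.0868]; print(np.hypot(*d),np.degrees(np.arctan2(d[1],d[0])))
im=ctrl.get_image('wrist'); cv2.imwrite('pics/w4.png',im[:,:,::-1])
HSV['orange']=((4,165,120),(14,255,255)); HSV['red2']=((0,120,120),(5,255,255))
print(blobs(im,'red2',None,100)[0])
E
```

```text
5.55 [ 0.62515327 -0.11283833  0.05239333] 0.1312275908406043 [  2.85152722  -0.82296358 -23.31095396] [-0.31349935 -0.94958835] -108.27024560431313
0.08665770527488519 -17.486033580874363
[([336, 235, 36, 77, 1621], [353.6, 269.5])]
```

```bash
cat > stripe.py <<'E'
from h import *
def stripe(im,W,roi=None):
    HSV['red2']=((0,120,120),(6,255,255))
    b,l=blobs(im,'red2',roi,100); 
    n=np.bincount(l[l>0].ravel()).argmax() if roi is None else None
    m=l==n if n else l>0
    if roi: a,bb,c,d=roi; mm=np.zeros_like(m); mm[bb:d,a:c]=m[bb:d,a:c]; m=mm
    P=np.array([plane(W,(u,v),.009)[:2] for v,u in np.argwhere(m)])
    (cx,cy),(w,h),a=cv2.minAreaRect(P.astype(np.float32)*1000)
    return P.mean(0),(cx,cy,w,h,a),P
E
python3 - <<'E'
from stripe import *
import pickle
c=np.array([.5425,-.0868])
st=ctrl.read_state()
for n,s,roi in (('w4',st,None),('w1',pickle.load(open('w1.pkl','rb')),(420,190,500,270))):
    im=cv2.imread(f'pics/{n}.png')[:,:,::-1].copy()
    m,r,P=stripe(im,cam('wrist',s),roi); d=m-c; vx=cv2.fitLine(P.astype(np.float32)*1000,cv2.DIST_L2,0,.01,.01).ravel()
    print(n,m,r,'ang to mean',np.degrees(np.arctan2(d[1],d[0])),'line',np.degrees(np.arctan2(vx[1],vx[0])), 'radii',np.percentile(np.hypot(*(P-c).T),[1,99]))
E
```

```text
w4 [ 0.62833901 -0.13153963] (626.2390747070312, -130.2730255126953, 11.884117126464844, 39.959503173828125, 62.50004196166992) ang to mean -27.528702725815467 line -25.367584 radii [0.07577712 0.11401667]
w1 [ 0.62065651 -0.12811545] (620.34130859375, -127.96329498291016, 12.000215530395508, 52.26904296875, 62.53337860107422) ang to mean -27.86202634079339 line -27.574106 radii [0.06266135 0.11372305]
```

View pics/w4.png

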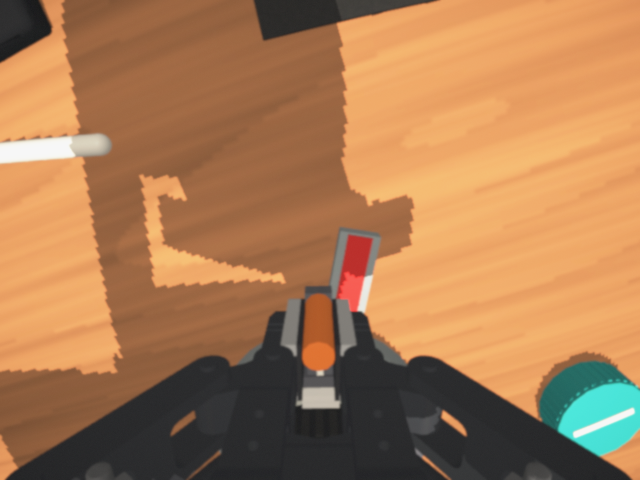

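Picture 7: the post at (318,340) is still held, and the stripe at (355,270) is about 10° further clockwise. The stripe's axis is at -27.6° and the post at about -17.5°, so 0.175 rad remains.

play_rows:
  rows:
    - {"linear": [0.0077, 0.0004, 0], "twist": [0, 0, 0.088], "gripper": 0}
    - {"linear": [0.0077, 0.0004, 0], "twist": [0, 0, 0.088], "gripper": 0}
    - {"linear": [0, 0, 0], "twist": [0, 0, 0], "gripper": 0}
    - {"linear": [0, 0, 0], "twist": [0, 0, 0], "gripper": 0}

```text
time: 6.0
position: [0.6196, -0.1266, 0.0524]
eef_rot: [-0.514, 0.858, -0.001, 0.001]
wrist_force: [6.0, -2.6, -24.6]
width: 0.13
```

```bash
python3 - <<'E'
from stripe import *
c=np.array([.5425,-.0868])
st=ctrl.read_state(); X=R.from_quat(st['eef_rot']).as_matrix()[:2,0]
d=st['position'][:2]-c
print(st['time'],st['position'],st['wrist_force'],'yaw out',np.degrees(np.arctan2(X[1],X[0]))+90,np.hypot(*d),np.degrees(np.arctan2(d[1],d[0])),st['q'])
im=ctrl.get_image('wrist'); cv2.imwrite('pics/w5.png',im[:,:,::-1])
HSV['orange']=((4,165,120),(14,255,255))
m,r,P=stripe(im,cam('wrist',st)); d=m-c; print(m,r,np.degrees(np.arctan2(d[1],d[0])))
print(blobs(im,'orange',(290,280,350,400),100)[0],blobs(im,'red2',None,100)[0])
W=cam('wrist',st)
E
```

```text
6.0 [ 0.6195659  -0.1266487   0.05242154] [  5.95492217  -2.57934229 -24.59632958] yaw out -28.128438108647117 0.08675869597485068 -27.342269716538624 [-2.68201764e-01  5.66820620e-01  1.60262755e+00 -4.62192635e-04
  9.68748251e-01  1.79379017e+00]
[ 0.6319815  -0.13356183] (631.8397216796875, -133.34967041015625, 11.503541946411133, 26.63410758972168, 62.433712005615234) -27.590963798816798
[([302, 294, 33, 76, 2081], [318.1, 333.5])] [([307, 234, 25, 52, 1249], [319.5, 259.4])]
```

The stripe and post line up in the picture (319 against 318), at -27.6° and about -27.4°. I release, rise and check from above.

play_rows:
  rows:
    - {"linear": [0, 0, 0], "twist": [0, 0, 0], "gripper": 0.4}
    - {"linear": [0, 0, 0], "twist": [0, 0, 0], "gripper": 0.4}
    - {"linear": [0, 0, -0.03], "twist": [0, 0, 0], "gripper": 0.5}
    - {"linear": [0, 0, -0.045], "twist": [0, 0, 0], "gripper": 0.8}
    - {"linear": [0, 0, -0.045], "twist": [0, 0, 0], "gripper": 1}
    - {"linear": [0, 0, -0.045], "twist": [0, 0, 0], "gripper": 1}
    - {"linear": [0, 0, 0], "twist": [0, 0, 0], "gripper": 1}
    - {"linear": [0, 0, 0], "twist": [0, 0, 0], "gripper": 1}

```text
time: 6.85
position: [0.6196, -0.1263, 0.2221]
eef_rot: [-0.514, 0.858, -0.003, 0.003]
wrist_force: [-0.6, 0.6, -1.1]
width: 1.003
```

```bash
python3 - <<'E'
from stripe import *
import pickle
st=ctrl.read_state(); im=ctrl.get_image('wrist'); cv2.imwrite('pics/w6.png',im[:,:,::-1]); pickle.dump(st,open('w6.pkl','wb'))
cv2.imwrite('pics/t6.png',ctrl.get_image('top')[:,:,::-1])
cv2.imwrite('pics/s6.png',ctrl.get_image('scene')[:,:,::-1])
X=R.from_quat(st['eef_rot']).as_matrix()[:2,0];print(st['time'],st['position'],st['wrist_force'],np.degrees(np.arctan2(X[1],X[0])))
HSV['blue']=((100,120,60),(125,255,255)); HSV['orange']=((4,165,120),(14,255,255))
print(blobs(im,'blue',None,100)[0],blobs(im,'orange',(290,150,350,400),50)[0])
a=im[130:430,170:470,::-1]; cv2.imwrite('pics/c6.png',cv2.resize(a,(600,600),interpolation=2))
E
```

```text
6.85 [ 0.6196288  -0.12625892  0.22214703] [-0.60369137  0.61983208 -1.10626043] -118.20121911452586
[([286, 312, 72, 75, 3967], [321.3, 348.4])] [([313, 211, 12, 24, 180], [317.7, 221.4])]
```

View pics/c6.png

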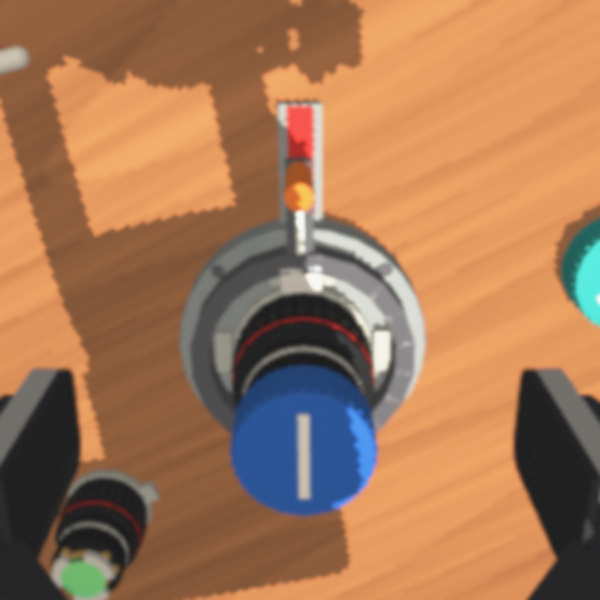

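Picture 8: the post at (298,193) stands on the line of the red stripe, so the collar is locked. The cap top's disc is centred near crop (304,452), which is pixel (322,356). Its white bar runs along the radial line. Next I fix the cap axis from several views.

```bash
python3 - <<'E'
from stripe import *
import pickle
s2,s6=[pickle.load(open(f'w{i}.pkl','rb')) for i in(2,6)]
W2,W6,T,S=cam('wrist',s2),cam('wrist',s6),cam('top'),cam('scene')
L=[((322,356),W6),((316.5,343.5),W2),((358.2,224.9),T),((315.3,252),S)]
print([plane(c,u,.112)[:2].round(4).tolist() for u,c in L], tri([ray(c,u) for u,c in L]),tri([ray(c,u) for u,c in L[:2]])[0])
# white bar extents: centroid of white pixels inside the cap
for n,W,roi in (('w6',W6,(290,320,355,390)),('w2',W2,(285,310,350,375))):
    im=cv2.imread(f'pics/{n}.png'); h=cv2.cvtColor(im,cv2.COLOR_BGR2HSV); a,b,c,d=roi
    m=cv2.inRange(h,(0,0,120),(180,80,255))[b:d,a:c]; k,l,s,ct=cv2.connectedComponentsWithStats(m)
    for i in range(1,k):
        if s[i][4]>30: uv=ct[i]+[a,b]; print(n,s[i],uv,plane(W,uv,.112)[:2])
m,r,P=stripe(cv2.imread('pics/w6.png')[:,:,::-1].copy(),W6,(300,170,340,215)); print('red',m,r)
print('post',plane(W6,(298/2+170,193/2+130),.072))
E
```

```text
[[0.5438, -0.0881], [0.5436, -0.0869], [0.5413, -0.0866], [0.5486, -0.0919]] (array([ 0.54233112, -0.08722161,  0.10764452]), [np.float64(1.0), np.float64(1.3), np.float64(0.4), np.float64(2.2)]) [ 0.54255149 -0.08750444  0.11000456]
w6 [ 28  17   8  43 287] [321.48432056 357.70034843] [ 0.54269291 -0.08709603]
w6 [47 49 18 17 32] [346.71875 377.75   ] [ 0.51799992 -0.09553605]
w2 [ 11  23  42  26 306] [316.29084967 345.3496732 ] [ 0.5420262  -0.08758438]
w2 [  0  38  65  26 114] [319.04385965 365.30701754] [ 0.52677587 -0.09867179]
red [ 0.63341863 -0.13425859] (633.5156860351562, -134.3326416015625, 10.146432876586914, 23.062999725341797, 61.777000427246094)
post [ 0.62254077 -0.12785529  0.072     ]
```

play_rows:
  rows:
    - {"linear": [0.001, 0.043, 0], "twist": [0, 0, 0], "gripper": 1}
    - {"linear": [0.001, 0.043, 0], "twist": [0, 0, 0], "gripper": 1}
    - {"linear": [0, 0, 0.03], "twist": [0, 0, 0], "gripper": 1}
    - {"linear": [0, 0, 0.03], "twist": [0, 0, 0], "gripper": 1}
    - {"linear": [0, 0, 0], "twist": [0, 0, 0], "gripper": 1}
    - {"linear": [0, 0, 0], "twist": [0, 0, 0], "gripper": 1}

```text
time: 7.6
position: [0.5403, -0.0869, 0.1562]
eef_rot: [-0.513, 0.858, 0.001, -0.001]
wrist_force: [0.5, 0.7, 0.0]
width: 1.0
```

```bash
cat > rel.py <<'E'
from h import *
st=ctrl.read_state(); M=R.from_quat(st['eef_rot']).as_matrix(); X=M[:2,0]
print(st['time'],st['position'],'w',st['width'],'F',st['wrist_force'],'T',st['wrist_torque'],'yaw',np.degrees(np.arctan2(X[1],X[0])),'q6',st['q'][5],'tilt',M[:2,2])
print('tool delta to cap',M.T@(np.array([.5425,-.0873,.09])-st['position']))
E
python3 rel.py
```

```text
7.6 [ 0.54032516 -0.0868529   0.15621345] w 0.9997016301618523 F [0.49909261 0.67537382 0.04129796] T [-0.0181455  -0.01977839 -0.0083122 ] yaw -118.25091451808908 q6 1.827263936061783 tilt [-0.00344789  0.00086598]
tool delta to cap [-0.00069314 -0.00235564  0.06620515]
```

play_rows:
  rows:
    - {"linear": [-0.0007, -0.0023, 0.022], "twist": [0, 0, 0], "gripper": 1}
    - {"linear": [0, 0, 0.022], "twist": [0, 0, 0], "gripper": 1}
    - {"linear": [0, 0, 0.022], "twist": [0, 0, 0], "gripper": 1}
    - {"linear": [0, 0, 0], "twist": [0, 0, 0], "gripper": 1}
    - {"linear": [0, 0, 0], "twist": [0, 0, 0], "gripper": 1}

```text
time: 8.1
position: [0.5444, -0.0878, 0.0921]
eef_rot: [-0.513, 0.858, -0.0, 0.0]
wrist_force: [0.2, 0.2, 0.5]
width: 1.003
```

```bash
python3 rel.py
```

```text
8.1 [ 0.54439018 -0.08781991  0.09208252] w 1.003133249417783 F [0.18310045 0.17751799 0.45363196] T [-0.03204187 -0.00563951 -0.02062973] yaw -118.26097566471805 q6 1.8274977132963162 tilt [ 0.00068378 -0.00016312]
tool delta to cap [0.00043742 0.00191245 0.00208114]
```

play_rows:
  newtons: 60
  rows:
    - {"linear": [0.0004, 0.0018, 0.002], "twist": [0, 0, 0], "gripper": 0.8}
    - {"linear": [0, 0, 0], "twist": [0, 0, 0], "gripper": 0.4}
    - {"linear": [0, 0, 0], "twist": [0, 0, 0], "gripper": 0.4}
    - {"linear": [0, 0, 0], "twist": [0, 0, 0], "gripper": 0.4}
    - {"linear": [0, 0, 0], "twist": [0, 0, 0], "gripper": 0.4}

```text
time: 8.6
position: [0.5423, -0.0873, 0.0909]
eef_rot: [-0.513, 0.858, -0.001, 0.001]
wrist_force: [-0.7, -0.1, 6.3]
width: 0.621
```

```bash
python3 rel.py; python3 - <<'E'
from h import *
cv2.imwrite('pics/w7.png',ctrl.get_image('wrist')[:,:,::-1])
E
```

```text
8.6 [ 0.54225882 -0.08731458  0.09093643] w 0.6211135461374688 F [-0.6766767  -0.11511795  6.34884498] T [-0.10584263  0.23879482 -0.07342883] yaw -118.25038300763876 q6 1.8277348060734873 tilt [ 0.00195296 -0.00079828]
tool delta to cap [-0.00012679 -0.00020359  0.00093689]
```

View pics/w7.png

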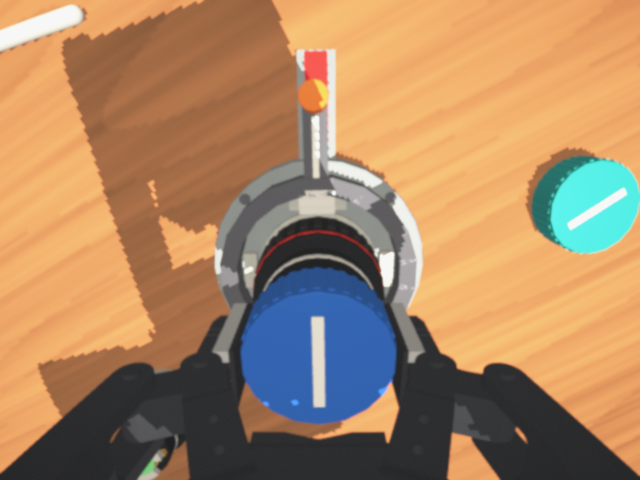

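Picture 9: the cap is centred between the pads with its bar upright in the picture at (318,360). The post at (313,95) is on the stripe. I unscrew: 12 × 0.112 = 1.344 rad anticlockwise.

play_rows:
  newtons: 70
  rows:
    - {"linear": [0, 0, 0], "twist": [0, 0, -0.112], "gripper": 0.4}
    - {"linear": [0, 0, 0], "twist": [0, 0, -0.112], "gripper": 0.4}
    - {"linear": [0, 0, 0], "twist": [0, 0, -0.112], "gripper": 0.4}
    - {"linear": [0, 0, 0], "twist": [0, 0, -0.112], "gripper": 0.4}
    - {"linear": [0, 0, 0], "twist": [0, 0, -0.112], "gripper": 0.4}
    - {"linear": [0, 0, 0], "twist": [0, 0, -0.112], "gripper": 0.4}
    - {"linear": [0, 0, 0], "twist": [0, 0, -0.112], "gripper": 0.4}
    - {"linear": [0, 0, 0], "twist": [0, 0, -0.112], "gripper": 0.4}
    - {"linear": [0, 0, 0], "twist": [0, 0, -0.112], "gripper": 0.4}
    - {"linear": [0, 0, 0], "twist": [0, 0, -0.112], "gripper": 0.4}
    - {"linear": [0, 0, 0], "twist": [0, 0, -0.112], "gripper": 0.4}
    - {"linear": [0, 0, 0], "twist": [0, 0, -0.112], "gripper": 0.4}

```text
time: 9.85
position: [0.5424, -0.088, 0.091]
eef_rot: [0.937, -0.351, 0.001, 0.0]
wrist_force: [-1.3, -3.5, 5.2]
width: 0.621
```

play_rows:
  rows:
    - {"linear": [0, 0, 0], "twist": [0, 0, 0], "gripper": 0.4}
    - {"linear": [0, 0, 0], "twist": [0, 0, 0], "gripper": 0.4}

```text
time: 10.05
position: [0.5424, -0.0881, 0.091]
eef_rot: [0.936, -0.352, 0.001, 0.001]
wrist_force: [-1.9, -2.2, 4.9]
width: 0.616
```

```bash
python3 rel.py; cat > bar.py <<'E'
from h import *
import sys
def bar(im):
    h=cv2.cvtColor(im,cv2.COLOR_RGB2HSV); m=cv2.inRange(h,(0,0,110),(180,90,255)); z=np.zeros_like(m); z[300:415,265:375]=m[300:415,265:375]
    k,l,s,c=cv2.connectedComponentsWithStats(z); i=1+s[1:,4].argmax(); p=np.argwhere(l==i)[:,::-1].astype(np.float32)
    v=cv2.fitLine(p,cv2.DIST_L2,0,.01,.01).ravel(); return s[i].tolist(),c[i].round(1),np.degrees(np.arctan2(v[1],v[0]))
E
python3 - <<'E'
from bar import *
print(bar(cv2.imread('pics/w7.png')[:,:,::-1].copy())); im=ctrl.get_image('wrist'); cv2.imwrite('pics/w8.png',im[:,:,::-1]); print(bar(im))
E
```

```text
10.05 [ 0.54244261 -0.08810516  0.0910408 ] w 0.6162776927383189 F [-1.91389679 -2.21199679  4.90802408] T [-0.28491855  0.30731871  0.05443058] yaw -41.22785342495566 q6 0.4835750271856826 tilt [ 0.00230776 -0.00198842]
tool delta to cap [-0.00049065 -0.00064335  0.00103933]
([311, 316, 15, 92, 1247], array([318.2, 361. ]), np.float32(88.73235))
([311, 316, 15, 92, 1246], array([318.2, 361. ]), np.float32(88.73891))
```

There was no slip: the bar still reads 88.7° in the wrist picture and the tool turned 77.0°. I lift slowly.

play_rows:
  rows:
    - {"linear": [0, 0, -0.002], "twist": [0, 0, 0], "gripper": 0.4}
    - {"linear": [0, 0, -0.003], "twist": [0, 0, 0], "gripper": 0.4}
    - {"linear": [0, 0, -0.005], "twist": [0, 0, 0], "gripper": 0.4}
    - {"linear": [0, 0, -0.005], "twist": [0, 0, 0], "gripper": 0.4}

```text
time: 10.5
position: [0.5419, -0.0869, 0.105]
eef_rot: [0.936, -0.352, 0.0, -0.0]
wrist_force: [0.0, -0.1, -0.7]
width: 0.618
```

```bash
python3 rel.py
```

```text
10.5 [ 0.5418913  -0.08694203  0.10500637] w 0.6183852344354606 F [ 0.03534828 -0.1460827  -0.69267947] T [-0.01685749  0.06051672 -0.00459902] yaw -41.2468567510669 q6 0.4836493706302623 tilt [2.16206858e-04 9.68165636e-05]
tool delta to cap [ 0.0006922  -0.00012893  0.01500647]
```

The force is just the cap's weight, about 0.7 N, so the thread has let go. The remaining lift brings it to TCP z 0.126.

play_rows:
  rows:
    - {"linear": [0.0003, 0, -0.007], "twist": [0, 0, 0], "gripper": 0.4}
    - {"linear": [0.0003, 0, -0.007], "twist": [0, 0, 0], "gripper": 0.4}
    - {"linear": [0, 0, -0.007], "twist": [0, 0, 0], "gripper": 0.4}
    - {"linear": [0, 0, 0], "twist": [0, 0, 0], "gripper": 0.4}
    - {"linear": [0, 0, 0], "twist": [0, 0, 0], "gripper": 0.4}
    - {"linear": [0, 0, 0], "twist": [0, 0, 0], "gripper": 0.4}

```text
time: 11.1
position: [0.5419, -0.0874, 0.1251]
eef_rot: [0.936, -0.352, -0.0, 0.0]
wrist_force: [-0.0, 0.3, -0.1]
width: 0.62
```

```bash
python3 rel.py; python3 - <<'E'
from bar import *
im=ctrl.get_image('wrist'); cv2.imwrite('pics/w9.png',im[:,:,::-1]); print(bar(im))
s=ctrl.get_image('scene')
A=cv2.resize(s[200:350,250:400],(400,400),interpolation=2)
B=cv2.resize(im[40:440,120:520],(400,400))
cv2.imwrite('pics/f.png',np.hstack([A,B])[:,:,::-1])
E
```

```text
11.1 [ 0.54188035 -0.08735483  0.12512452] w 0.620155116047898 F [-0.01111605  0.32558924 -0.08775609] T [-0.01321996  0.01652725  0.0066472 ] yaw -41.253309558987404 q6 0.4832028682683349 tilt [-0.00052769  0.00013648]
tool delta to cap [ 0.0004468  -0.00045843  0.03512419]
([311, 316, 15, 92, 1242], array([318.2, 360.8]), np.float32(88.72814))
```

View pics/f.png

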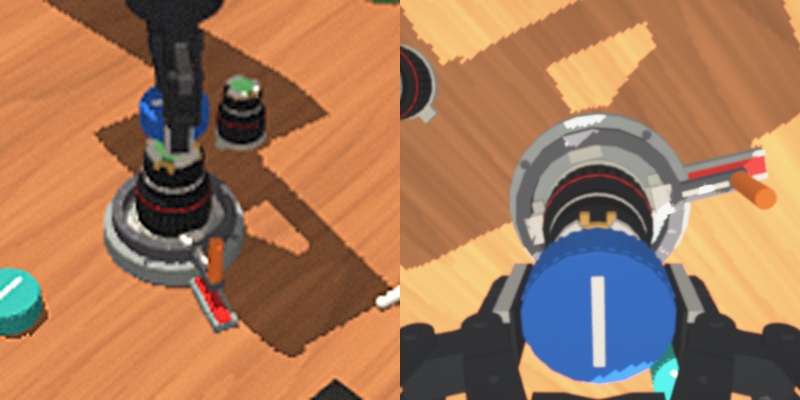

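Picture 10: the cap is held level above the bare brass-threaded lens, and the lens is seated in the stand. The post is at the tongue. One last numeric check on the post, and a 1 mm trim up.

play_rows:
  rows:
    - {"linear": [0.0004, -0.0004, -0.001], "twist": [0, 0, 0], "gripper": 0.4}
    - {"linear": [0, 0, 0], "twist": [0, 0, 0], "gripper": 0.4}
    - {"linear": [0, 0, 0], "twist": [0, 0, 0], "gripper": 0.4}

```text
time: 11.5
position: [0.5428, -0.0874, 0.1262]
eef_rot: [0.936, -0.352, -0.0, 0.0]
wrist_force: [-0.1, 0.2, -0.5]
width: 0.616
```

```bash
python3 rel.py; python3 - <<'E'
from stripe import *
st=ctrl.read_state(); im=ctrl.get_image('wrist'); W=cam('wrist',st); c=np.array([.5425,-.0873])
m=cv2.inRange(cv2.cvtColor(im,cv2.COLOR_RGB2HSV),(7,190,100),(12,255,255)); z=np.zeros_like(m); z[200:260,440:510]=m[200:260,440:510]
ys,xs=np.nonzero(z); p=np.c_[xs,ys].astype(np.float32); print(cv2.minAreaRect(p),len(p))
# post top: lower-right end of the slanted post
(cx,cy),(w,h),a=cv2.minAreaRect(p); box=cv2.boxPoints(((cx,cy),(w,h),a)); print(box)
ctr=p.mean(0); v=cv2.fitLine(p,cv2.DIST_L2,0,.01,.01).ravel()[:2]; v=v*np.sign(v[0]); t=((p-ctr)@v)
end=ctr+v*(t.max()-min(w,h)/2); d=plane(W,end,.072)[:2]-c; print('post top',end,d+c,np.hypot(*d),np.degrees(np.arctan2(d[1],d[0])))
mm,r,P=stripe(im,W,(400,170,500,240)); d=mm-c; print('stripe',r,np.degrees(np.arctan2(d[1],d[0])))
E
```

```text
11.5 [ 0.54276902 -0.08738466  0.12620071] w 0.6163304598758329 F [-0.09922254  0.15419464 -0.50500783] T [ 0.06358154 -0.01893564  0.00451878] yaw -41.249578481778705 q6 0.48344906219343214 tilt [-1.75008847e-04  6.47346710e-05]
tool delta to cap [-0.00025178  0.00011131  0.03620076]
((470.9600524902344, 230.22000122070312), (46.20000457763672, 18.80000114440918), 36.869895935058594) 727
[[446.84003 223.88   ]
 [458.12006 208.84   ]
 [495.08008 236.56   ]
 [483.80005 251.6    ]]
post top [482.13147 238.19414] [ 0.62087238 -0.12615427] 0.08747505005874683 -26.37059384950755
stripe (620.6580810546875, -128.15879821777344, 12.851944923400879, 51.74129104614258, 62.904441833496094) -26.08744592797112
```

```bash
python3 -c "
from station import ctrl
print(ctrl.finish_job())"
```

```text
the job is handed in; nothing more can be done
None
```

I locked the collar by its orange post, unscrewed the blue cap, and lifted it. The job was handed in at about 11.6 s with the cap still held over the lens.

- **Collar:** I gripped the post and turned it clockwise to the red stripe. Three late checks put the post between -26.4° and -27.3°, against a stripe axis of about -27.5°. In the last check the stripe's own pixel mean read -26.1°, so the measurements scatter by about 1°, or 1.5 mm.
- **Collar grip:** when the fingers closed on the post, the collar went back about 2.5° anticlockwise before I turned it. There was also a steady 23 N vertical force on the wrist while I held the post, whose cause I did not find.
- **Cap:** it turned 77.0° (1.344 rad) with no slip; the white bar stayed at 88.7° in the wrist picture. It came free under only about its own weight.
- **Final pose:** the cap rose 35.2 mm, so its rim should be about 25 mm above the lens front. It is level within 0.001 rad and about 0.3 mm off the lens axis. I worked the height out from the arm's reading, not from a separate picture.
- **Scene:** in the last pictures the lens was seated. I touched none of the bystanders or look-alikes.

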